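Turn the hardware turntable until the nut tin faces front

TASK

The small turntable on the welding bench carries a tin of nuts, a yellow tape measure and a red magnet. Turn it, best by pushing one of the posts on its rim, until the tin of nuts stands at the front, in line with the yellow arrow on the base. Do not touch the tin or the tape measure: they must ride along, staying upright in their places on the turntable.

Things in the scene. Friction and masses are not known exactly. Their poses are not given: they have to be found in the camera images.
- front_mark (a point): Yellow arrow on the 40 mm wide, 10 mm high tongue of the turntable's dark fixed base. The point lies 130 mm from the turning axis, 11 mm above the bench; the tongue ends at 142 mm. Its own -x axis is level and points straight out from the axis through the arrow: the front, roughly towards the robot (within 15 degrees).
- turntable_center (a point): Point on the upright turning axis, on the disc's top, 34 mm above the bench; z up, frame turns with the disc. Disc 230 mm across, black mat. Posts on its rim, 12 mm thick (caps 18 mm), tops 82 mm above the bench, 103 mm from the axis, at -x and at 60 degrees either side of +x. A red magnet is fixed at +x. Dry friction, about 3 N at a post, stays where left; turns both ways without end.
- tin_center (a point): Centre, half-way up, of the open round metal tin of nuts, 71 mm in diameter, 38 mm high, loose on the turntable's mat. Tin and tape measure stand 62 mm from the turning axis, 60 degrees to either side of the turntable's -x post, which is between them; they swap sides from start to start.
- tape_center (a point): Centre, half-way up, of the yellow tape measure, 36 x 76 x 64 mm high (y is its long axis), standing loose on the turntable's mat in the place that the tin does not have.
Things that resemble listed ones, but are neither listed nor needed, are in the scene too. Of the things like the part that bears tape_center, leave any that is green or pink; of the rest the larger one is meant.

How it is judged:
At the end, for the whole second after the job is handed in: The tin's centre is within 16 mm (about 15 degrees of turn) of the line from the turning axis out through the yellow arrow, on the arrow's side; tin and tape measure stand upright (within 0.15 rad) on the turntable, in their places to within about 13 mm, and the tin is at rest (y of tin_center in the frame of front_mark between -0.016 and 0.016 m and horizontal distance between tin_center and front_mark below 0.085 m and horizontal distance between each of tin_center, tape_center and turntable_center below 0.075 m and horizontal distance between tin_center and tape_center above 0.095 m and angle between each of tin_center, tape_center's own z axis and vertical below 0.15 rad and distance between tin_center and turntable_center below 0.08 m and linear speed of nut_tin below 0.01 m/s); the robot touches nothing.
It fails at once if the robot touches the tin of nuts (contact force between the arm and nut_tin above 0.5 N).
It fails at once if the fingers touch the tin of nuts (contact force between the fingers and nut_tin above 0.5 N).
It fails at once if the robot touches the tape measure (contact force between the arm and tape_measure above 0.5 N).
It fails at once if the fingers touch the tape measure (contact force between the fingers and tape_measure above 0.5 N).
It also fails if it takes over 32 s, if anything falls off the work surface, if the arm or the gripper's body presses on something with over 40 N, if the wrist force passes 120 N, or if a joint passes its speed limit or range.

ROBOT

A 7-joint arm with a two-finger parallel gripper is mounted at the origin on a cart in front of the work surface, level with it; the furniture and walls round the work are solid. World frame = base frame: x ahead of the robot, y to its left, z up, the work surface at z = 0. Lengths are in m, angles in rad, forces in N, time in s.
With the tool pointing down it reaches from about 0.425 to 0.825 m from the base axis. Payload 3.6 kg.
Tool frame: the origin (TCP) lies between the finger pads; the fingertips stand 19 mm ahead of it and the grasp point (between the pads) is the TCP; z points along the fingers, y is the direction in which the jaws open and shut (so a half turn about z gives the same grasp; the last joint's range is limited). The gripper opens to 93 mm and grips with 3 to 60 N. Pads are 15 mm wide; open, the fingers measure 128 mm over their backs; the gripper's body (75 mm by 188 mm) begins 65 mm behind the grasp point.
Start: joints at [-1.357, 0.615, -0.013, 1.423, 0.008, 1.103, -0.04], TCP at [0.154, 0.631, 0.21] pointing down, gripper open.
Joint ranges: [-3.12, 3.12], [-0.3, 2.06], [-1.34, 1.32], [0.26, 2.42], [-1.36, 4.5], [0.01, 1.98], [-2.84, 2.84]. Speed limits (rad/s): [2.79, 2.79, 3.14, 3.14, 3.14, 3.14, 3.14].

INTERFACE

Orientations are given as a 3x3 rotation matrix whose columns are the frame's x, y, z axes.
In Python, from rig import env gives the robot as it stands. The module is installed in compiled form; this text tells all that it offers.
- The arm moves only by the tool drive_tool, never from a script. Its argument "rows" is a list of rows, each an object with "linear": the shift along the tool's x, y, z in m, a list of three; "rot": the turn, a rotation vector about the tool's x, y, z in degrees, a list of three; "hand": the opening, from 0 (shut) to 1 (fully open). In form: [{"linear": [tx, ty, tz], "rot": [wx, wy, wz], "hand": hand}, ...]. A call has 1 to 5 rows; each row shifts and turns the pose as measured when the row begins, along the tool's axes as they then stand; what a row does not reach is not made up. A row lasts 1/12 s, in which the tool goes at most 41.7 mm and 7.16 degrees, less where a joint would pass 70% of its speed; a pose out of reach is approached as far as the arm can. A call is refused whole if a number of a shift passes 0.0417 or a number of a turn 7.16, either way. A call with a gripper value outside its range is refused whole. The fingers move at their own pace and stop on an object; "squeeze" is the grip in N (left out, the last holds). Time passes only in rows, so rows that do not move let the fingers close. It gives the time, the measured TCP pose, the force and the opening at its end, in the units of the state.
- env.read_state(): the state, without advancing time (a new reading comes with each control period).
- env.grab_frame(name): name is "scene" or "top" or "wrist"; returns a dict with "frame" (384x512x3 uint8, blue, green, red), "intrinsics" (3x3 intrinsics, pixels), "origin" and "rotation" of the camera in the world; the wrist camera has in their place "hand_eye" (4x4, takes a point from camera to tool coordinates, whose origin is the TCP and whose axes are the flange's). Camera axes: x right, y down, z forward; pixel columns grow to the right and rows downward; lengths in m; the calibration is good to about 2 mm. The wrist camera is an equidistant fisheye: a pixel r from the principal point sees the ray r / f radians off the axis. A picture is of the moment at which its call begins: read the wrist's pose just before it. There is no depth.
- env.sign_off(): hands the job in, once; it reports no verdict.
The state is a dict: "t": time; "qpos": joint angles; "joint_vel": joint speeds; "tau": joint torques, N m; "eef_pos": TCP position; "tool_rot": TCP orientation; "wrist_force": force on the tool from outside, world axes, zero at the start; "moment": the same for the moment, N m; "width": finger opening in m.
Only numpy, scipy, OpenCV 4.12 (cv2) and the standard library are available. Lean on these libraries where they do the work, as an engineer would, in place of code of your own. Each camera call takes 0.05 s, during which the arm holds its last target. There are 200 camera calls.

## Working session

There is one attempt and no reset: what is moved stays moved. The work goes in short steps, Python scripts to look and compute and a tool call to move; the robot and the scene stay as the last step left them, time stands still between calls to the robot, and variables do not carry over. Pictures are saved under pics/ and viewed, on a budget of 10 in all, crops included, one or two more only if the job needs it, and the job is handed in when it is done.

Besides the shell and the picture viewer there is one more tool, called after "Call:" as a command line: name --argument value ..., lists and objects as JSON in quotes. drive_tool: Moves the arm, as the interface text tells. Its arguments: {"type":"object","properties":{"rows":{"type":"array"},"squeeze":{"type":"number"}},"required":["rows"]}

```bash
mkdir -p pics
python3 - <<'E'
from rig import env
import cv2,numpy as np,pickle
s=env.read_state();print(s['t'],s['eef_pos'],s['tool_rot'],s['width'])
d={n:env.grab_frame(n) for n in('scene','top')}
pickle.dump(d,open('f.pkl','wb'))
for n in d: print(n,d[n]['origin'],d[n]['rotation'],d[n]['intrinsics'])
cv2.imwrite('pics/a_scene.png',d['scene']['frame']);cv2.imwrite('pics/a_top.png',d['top']['frame'])
E
```

```text
0.0 [0.15417938 0.63061295 0.20906509] [[-9.71407921e-01  2.37415938e-01 -5.68855773e-04]
 [ 2.37416615e-01  9.71404664e-01 -2.51570270e-03]
 [-4.46787661e-05 -2.57882935e-03 -9.99996674e-01]] 0.0931177297124349
scene [ 0.31167336 -0.45538259  0.79884421] [[ 0.75052425 -0.53560474  0.3870929 ]
 [-0.66070794 -0.62000369  0.42315533]
 [ 0.01335502 -0.57334369 -0.81920611]] [[384.36281385   0.         251.64651377]
 [  0.         384.36281385 190.80867135]
 [  0.           0.           1.        ]]
top [ 0.46480756 -0.08070163  0.89584494] [[-0.02676136 -0.98163425  0.18888628]
 [-0.99960845  0.02782307  0.00297111]
 [-0.00817194 -0.18873281 -0.98199447]] [[386.95337419   0.         254.21920496]
 [  0.         386.95337419 190.6093099 ]
 [  0.           0.           1.        ]]
```

View pics/a_top.png

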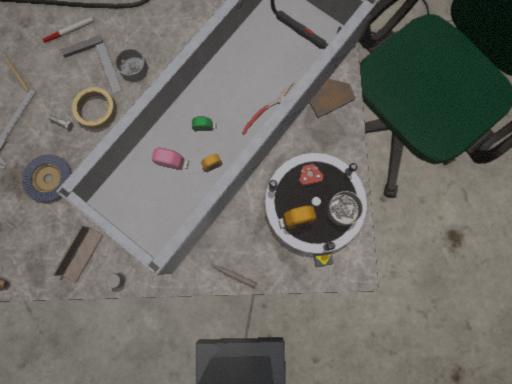

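View pics/a_scene.png

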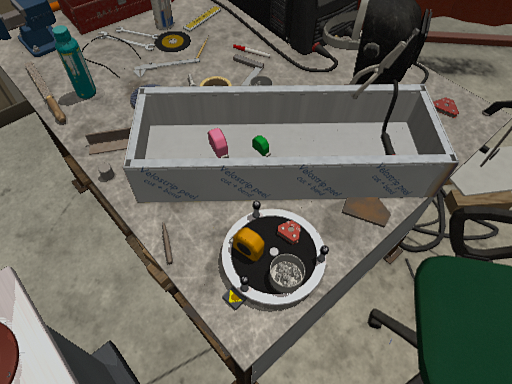

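The top view shows the turntable hub at about (316,203) and posts at (272,186), (353,168) and (330,246). The magnet is at (311,175), the tin at (345,209), the yellow tape at (299,216) and the arrow at (324,260). The front post is the -x post. The disc has to turn clockwise, seen from above. The tray is to the upper left.

```bash
cat > h.py <<'E'
import numpy as np,cv2
def ray(d,u,v,z):
    K=d['intrinsics'];r=d['rotation']@np.linalg.inv(K)@[u,v,1];o=d['origin'];return (o+r*(z-o[2])/r[2])[:2]
def blob(m,c,R):
    mm=np.zeros_like(m);cv2.circle(mm,c,R,255,-1);m=m&mm
    n,l,s,ce=cv2.connectedComponentsWithStats(m);i=1+np.argmax(s[1:,4]);return ce[i],s[i]
E
python3 - <<'E'
import pickle,cv2,numpy as np
from h import *
d=pickle.load(open('f.pkl','rb'))
t=d['top'];hsv=cv2.cvtColor(t['frame'],cv2.COLOR_BGR2HSV)
a,_=blob(cv2.inRange(hsv,(22,150,120),(35,255,255)),(324,260),14)
c,_=blob(cv2.inRange(hsv,(0,0,190),(180,60,255)),(316,202),8)
print(a,c)
A=ray(t,*a,.011);C=ray(t,*c,.036);print('arrow',A,'hub',C,'dist',np.hypot(*(A-C)))
P=lambda w:(np.hypot(*(w-C)),np.degrees(np.arctan2(*(w-C)[::-1])))
print('front ang',P(A))
for n,u,v,z in[('p1',272,185,.08),('p2',353,167,.08),('p3',330,246,.08),('tin',345,209,.07),('mag',311,175,.05),('tape',299,215,.098)]:
    w=ray(t,u,v,z);print(n,w,P(w),np.hypot(*w))
s=d['scene']
for n,u,v,z in[('p1',256,205,.08),('p2',324,250,.08),('p3',244,283,.08),('hub',274,252,.036),('arrow',234,298,.011)]:
    print('scene',n,ray(s,u,v,z))
for u,v in((160,270),(260,140),(375,10)): print('tray edge top z=.1',ray(t,u,v,.1), ray(t,u,v,0))
cv2.imwrite('pics/z.png',cv2.resize(t['frame'][140:275,250:385],None,fx=4.4,fy=4.4,interpolation=cv2.INTER_CUBIC))
E
```

```text
Traceback (most recent call last):
  File "h.py", line 6, in blob
    n,l,s,ce=cv2.connectedComponentsWithStats(m);i=1+np.argmax(s[1:,4]);return ce[i],s[i]
                                                     ~~~~~~~~~^^^^^^^^^
ValueError: attempt to get argmax of an empty sequence
```

Run:
```python
import pickle,cv2,numpy as np
from h import *
d=pickle.load(open('f.pkl','rb'))
t=d['top'];hsv=cv2.cvtColor(t['frame'],cv2.COLOR_BGR2HSV)
a,_=blob(cv2.inRange(hsv,(22,120,100),(40,255,255)),(324,260),14)
c=(316.5,202)
print(a,c,t['frame'][202,316])
A=ray(t,*a,.011);C=ray(t,*c,.036);print('arrow',A,'hub',C,'dist',np.hypot(*(A-C)))
P=lambda w:(np.hypot(*(w-C)),np.degrees(np.arctan2(*(w-C)[::-1])))
print('front ang',P(A))
for n,u,v,z in[('p1',272,185,.08),('p2',353,167,.08),('p3',330,246,.08),('tin',345,209,.07),('mag',311,175,.05),('tape',299,215,.098)]:
    w=ray(t,u,v,z);print(n,w,P(w),np.hypot(*w))
s=d['scene']
for n,u,v,z in[('p1',256,205,.08),('p2',324,250,.08),('p3',244,283,.08),('hub',274,252,.036),('arrow',234,298,.011)]:
    print('scene',n,ray(s,u,v,z))
for u,v in((160,270),(260,140),(375,10)): print('tray edge top z=.1',ray(t,u,v,.1), ray(t,u,v,0))
cv2.imwrite('pics/z.png',cv2.resize(t['frame'][140:275,250:385],None,fx=4.4,fy=4.4,interpolation=cv2.INTER_CUBIC))
```

```text
[323.13095238 258.28571429] (316.5, 202) [179 175 175]
arrow [ 0.47563418 -0.22884721] hub [ 0.60017789 -0.21730299] dist 0.125077594499838
front ang (np.float64(0.125077594499838), np.float64(-174.7042650400554))
p1 [ 0.63293975 -0.11681622] (np.float64(0.10569262156859865), np.float64(71.94239602465237)) 0.6436293589730142
p2 [ 0.66776728 -0.29369189] (np.float64(0.10199798804965765), np.float64(-48.49738443362191)) 0.7294985055086178
p3 [ 0.49962442 -0.23312318] (np.float64(0.10179035670879494), np.float64(-171.05888535029604)) 0.5513356349984965
tin [ 0.5778894  -0.27218964] (np.float64(0.05923951773390545), np.float64(-112.10119323043314)) 0.6387827145488983
mag [ 0.65950278 -0.20627336] (np.float64(0.06034150020971665), np.float64(10.532134021988451)) 0.6910084084038397
tape [ 0.56418508 -0.16968711] (np.float64(0.05968881108730838), np.float64(127.08560527370756)) 0.5891506770369743
scene p1 [ 0.63320059 -0.11934374]
scene p2 [ 0.66585148 -0.29389659]
scene p3 [ 0.49472457 -0.2393604 ]
scene hub [ 0.6013725  -0.21553372]
scene arrow [ 0.47513106 -0.22975032]
tray edge top z=.1 [0.46012171 0.11622245] [0.45953292 0.14096647]
tray edge top z=.1 [ 0.7282019  -0.09366983] [ 0.76129808 -0.09529932]
tray edge top z=.1 [ 1.03183286 -0.36658613] [ 1.10308107 -0.40250827]
```

View pics/z.png

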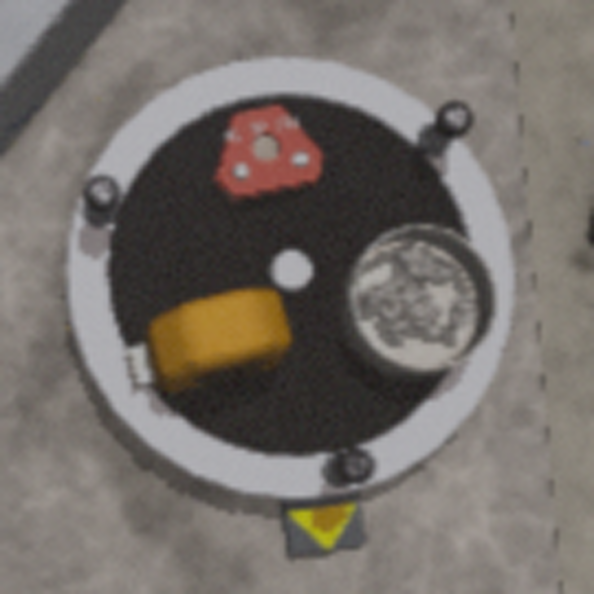

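Call:
drive_tool --rows '[{"linear":[-0.033,-0.023,0],"rot":[0,0,0],"hand":1},{"linear":[-0.033,-0.023,0],"rot":[0,0,0],"hand":1},{"linear":[-0.033,-0.023,0],"rot":[0,0,0],"hand":1},{"linear":[-0.033,-0.023,0],"rot":[0,0,0],"hand":1},{"linear":[-0.033,-0.023,0],"rot":[0,0,0],"hand":1}]'

```text
t: 0.52
eef_pos: [0.2789, 0.483, 0.2038]
tool_rot: [[-0.977, 0.214, -0.011], [0.214, 0.977, -0.001], [0.011, -0.004, -1.0]]
wrist_force: [0.7, 0.3, 0.3]
width: 0.093
```

Call:
drive_tool --rows '[{"linear":[-0.033,-0.023,0],"rot":[0,0,0],"hand":1},{"linear":[-0.033,-0.023,0],"rot":[0,0,0],"hand":1},{"linear":[-0.033,-0.023,0],"rot":[0,0,0],"hand":1},{"linear":[-0.033,-0.023,0],"rot":[0,0,0],"hand":1},{"linear":[-0.033,-0.023,0],"rot":[0,0,0],"hand":1}]'

```text
t: 0.93
eef_pos: [0.4181, 0.3274, 0.201]
tool_rot: [[-0.977, 0.212, -0.014], [0.212, 0.977, -0.004], [0.012, -0.007, -1.0]]
wrist_force: [0.8, 1.0, 0.5]
width: 0.0929
```

Call:
drive_tool --rows '[{"linear":[-0.013,-0.036,-0.001],"rot":[0,0,0],"hand":0.5},{"linear":[-0.013,-0.036,-0.001],"rot":[0,0,0],"hand":0.5},{"linear":[-0.013,-0.036,-0.001],"rot":[0,0,0],"hand":0.5},{"linear":[-0.013,-0.036,-0.001],"rot":[0,0,0],"hand":0.5},{"linear":[-0.013,-0.036,-0.001],"rot":[0,0,0],"hand":0.5}]'

```text
t: 1.35
eef_pos: [0.4482, 0.1278, 0.2046]
tool_rot: [[-0.976, 0.216, -0.012], [0.216, 0.976, -0.005], [0.011, -0.008, -1.0]]
wrist_force: [1.0, -0.8, 0.8]
width: 0.0644
```

Call:
drive_tool --rows '[{"linear":[-0.013,-0.036,-0.001],"rot":[0,0,0],"hand":0.5},{"linear":[-0.013,-0.036,-0.001],"rot":[0,0,0],"hand":0.5},{"linear":[-0.013,-0.036,-0.001],"rot":[0,0,0],"hand":0.5},{"linear":[-0.013,-0.036,-0.001],"rot":[0,0,0],"hand":0.5},{"linear":[-0.013,-0.036,-0.001],"rot":[0,0,0],"hand":0.5}]'

```text
t: 1.77
eef_pos: [0.4708, -0.0716, 0.2098]
tool_rot: [[-0.976, 0.215, -0.015], [0.215, 0.976, -0.005], [0.013, -0.008, -1.0]]
wrist_force: [0.3, -0.2, -0.6]
width: 0.0465
```

Call:
drive_tool --rows '[{"linear":[-0.012,-0.03,-0.001],"rot":[0,0,0],"hand":0.5},{"linear":[-0.012,-0.03,-0.001],"rot":[0,0,0],"hand":0.5},{"linear":[0,0,0],"rot":[0,0,-7],"hand":0.5},{"linear":[0,0,0],"rot":[0,0,-7],"hand":0.5},{"linear":[0,0,0],"rot":[0,0,-7],"hand":0.5}]'

```text
t: 2.18
eef_pos: [0.4788, -0.1529, 0.211]
tool_rot: [[-0.99, -0.141, -0.017], [-0.141, 0.99, -0.012], [0.019, -0.01, -1.0]]
wrist_force: [-0.1, -0.6, 0.7]
width: 0.0466
```

Call:
drive_tool --rows '[{"linear":[-0.002,-0.029,0],"rot":[0,0,0],"hand":0.5},{"linear":[-0.002,-0.029,0],"rot":[0,0,0],"hand":0.5},{"linear":[-0.002,-0.029,0.02],"rot":[0,0,0],"hand":0.5},{"linear":[0,0,0.02],"rot":[0,0,0],"hand":0.5},{"linear":[0,0,0.02],"rot":[0,0,0],"hand":0.5}]'

```text
t: 2.6
eef_pos: [0.4995, -0.2433, 0.1526]
tool_rot: [[-0.989, -0.148, -0.009], [-0.148, 0.989, -0.015], [0.011, -0.013, -1.0]]
wrist_force: [0.2, 1.2, 0.5]
width: 0.0465
```

Run:
```python
from rig import env
import cv2
s=env.read_state();print(s['eef_pos'])
d=env.grab_frame('wrist');print(d['hand_eye'],d['intrinsics']);w=d['frame']
t=env.grab_frame('scene')['frame'][170:340,150:377]
cv2.imwrite('pics/b.png',cv2.hconcat([cv2.resize(w,(400,300)),cv2.resize(t,(400,300))]))
```

```text
[ 0.49945342 -0.24334097  0.15259119]
[[-1.67677056e-03 -9.53865500e-01 -3.00229572e-01  8.32661518e-02]
 [ 9.99998592e-01 -1.58026796e-03 -5.64251897e-04  1.10410693e-03]
 [ 6.37772441e-05 -3.00230095e-01  9.53866807e-01 -1.74500092e-01]
 [ 0.00000000e+00  0.00000000e+00  0.00000000e+00  1.00000000e+00]] [[297.31863964   0.         258.65564882]
 [  0.         297.31863964 194.17629554]
 [  0.           0.           1.        ]]
```

View pics/b.png

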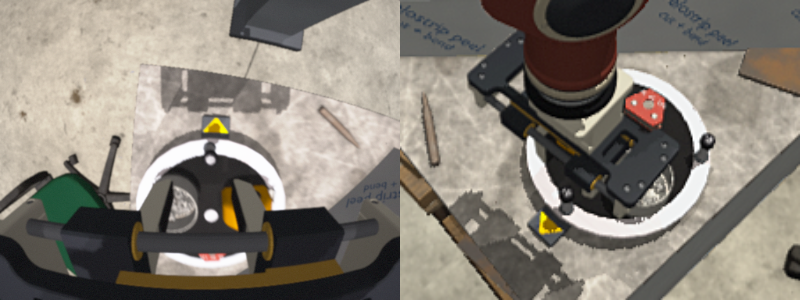

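The wrist view shows the front post at about (209,148) of the 400-px picture, laterally between the fingers. The tin is on the left and the tape on the right.

Run:
```python
from rig import env
import numpy as np
s=env.read_state();d=env.grab_frame('wrist');K=d['intrinsics'];H=d['hand_eye']
for n,u,v,z in(('post',268,188,.08),('hub',270,274,.036),('arrow',275,163,.011)):
    p=np.array([u-K[0,2],v-K[1,2]]);r=np.hypot(*p);th=r/K[0,0]
    c=np.r_[p/r*np.sin(th),np.cos(th)]
    R=s['tool_rot'];o=s['eef_pos']+R@H[:3,3];w=R@H[:3,:3]@c
    P=o+w*(z-o[2])/w[2];print(n,P,R.T@(P-s['eef_pos']))
```

```text
post [ 0.48186819 -0.23579769  0.08      ] [0.01180821 0.00898353 0.0701178 ]
hub [ 0.59270098 -0.21484013  0.036     ] [-0.10174542  0.0136381   0.11186745]
arrow [ 0.4714439  -0.22828857  0.011     ] [0.01965336 0.01856308 0.13920281]
```

Call:
drive_tool --rows '[{"linear":[0.006,0.006,0.0],"rot":[0,0,0],"hand":0.5},{"linear":[0,0,0.015],"rot":[0,0,0],"hand":0.5},{"linear":[0,0,0.015],"rot":[0,0,0],"hand":0.5},{"linear":[0,0,0.015],"rot":[0,0,0],"hand":0.5},{"linear":[0,0,0.015],"rot":[0,0,0],"hand":0.5}]'

```text
t: 3.17
eef_pos: [0.4951, -0.2346, 0.0998]
tool_rot: [[-0.988, -0.155, 0.002], [-0.155, 0.988, -0.017], [0.001, -0.017, -1.0]]
wrist_force: [0.6, 0.9, 0.8]
width: 0.0467
```

Call:
drive_tool --rows '[{"linear":[0,0,0.008],"rot":[0,0,0],"hand":0.5},{"linear":[0,0,0],"rot":[0,0,0],"hand":0.5}]'

```text
t: 3.33
eef_pos: [0.4944, -0.2322, 0.0917]
tool_rot: [[-0.987, -0.158, 0.001], [-0.158, 0.987, -0.015], [0.001, -0.015, -1.0]]
wrist_force: [0.5, -0.2, 0.7]
width: 0.0465
```

Run:
```python
from rig import env
import cv2
s=env.read_state();print(s['eef_pos'],s['wrist_force'])
w=env.grab_frame('wrist')['frame']
t=env.grab_frame('scene')['frame'][170:340,150:377]
cv2.imwrite('pics/c.png',cv2.hconcat([cv2.resize(w,(400,300)),cv2.resize(t,(400,300))]))
```

```text
[ 0.4943824  -0.23221959  0.09173216] [ 0.48230604 -0.17505931  0.6719171 ]
```

View pics/c.png

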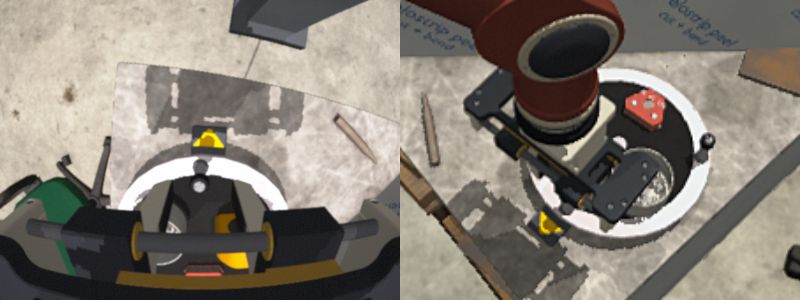

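The cap is seen at about (200,185), between the fingers and roughly 6 mm inward of the TCP. I go lower, narrow the opening, then start the arc.

Call:
drive_tool --rows '[{"linear":[-0.004,-0.001,0.009],"rot":[0,0,0],"hand":0.38},{"linear":[0,0,0.009],"rot":[0,0,0],"hand":0.38},{"linear":[0,0,0],"rot":[0,0,0],"hand":0.38}]'

```text
t: 3.68
eef_pos: [0.5022, -0.234, 0.0768]
tool_rot: [[-0.987, -0.158, 0.01], [-0.158, 0.987, -0.019], [-0.006, -0.02, -1.0]]
wrist_force: [-0.5, -0.1, -0.6]
width: 0.036
```

Call:
drive_tool --rows '[{"linear":[0,0.005,0],"rot":[0,0,2.5],"hand":0.38},{"linear":[-0.0003,0.0075,0],"rot":[0,0,4],"hand":0.38},{"linear":[-0.0003,0.0075,0],"rot":[0,0,4],"hand":0.38},{"linear":[-0.0003,0.0075,0],"rot":[0,0,4],"hand":0.38},{"linear":[-0.0003,0.0075,0],"rot":[0,0,4],"hand":0.38}]'

```text
t: 4.1
eef_pos: [0.5024, -0.2016, 0.0756]
tool_rot: [[-0.983, 0.182, 0.01], [0.182, 0.983, -0.02], [-0.014, -0.018, -1.0]]
wrist_force: [-0.8, 0.1, -0.5]
width: 0.0352
```

Call:
drive_tool --rows '[{"linear":[0.001,0.0075,0],"rot":[0,0,4],"hand":0.38},{"linear":[0.001,0.0075,0],"rot":[0,0,4],"hand":0.38},{"linear":[0.0005,0.0075,0],"rot":[0,0,4],"hand":0.38}]'

```text
t: 4.35
eef_pos: [0.5061, -0.1785, 0.0752]
tool_rot: [[-0.919, 0.393, 0.011], [0.393, 0.919, -0.02], [-0.018, -0.015, -1.0]]
wrist_force: [0.1, -0.1, -0.0]
width: 0.0354
```

Run:
```python
from rig import env
import cv2
s=env.read_state();print(s['eef_pos'],s['wrist_force'])
w=env.grab_frame('wrist')['frame']
t=env.grab_frame('scene')['frame'][170:340,150:377]
cv2.imwrite('pics/d.png',cv2.hconcat([cv2.resize(w,(400,300)),cv2.resize(t,(400,300))]))
```

```text
[ 0.50607601 -0.17853155  0.07521458] [ 0.08514077 -0.09123101 -0.02421174]
```

View pics/d.png

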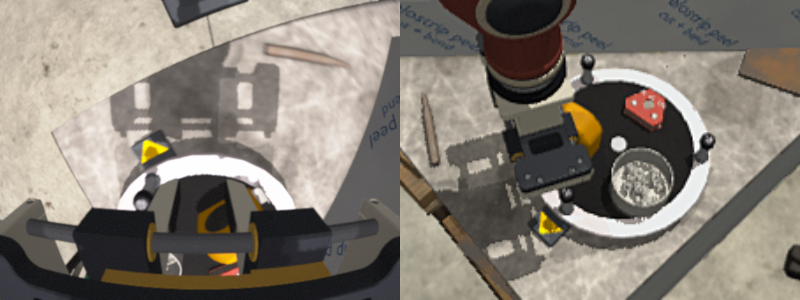

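The fingers passed inside the post: it stayed at the front, now outside the left finger, and the disc has not turned. I look closer.

Run:
```python
from rig import env
import cv2,pickle
s=env.read_state();w=env.grab_frame('wrist');t=env.grab_frame('top');c=env.grab_frame('scene')
pickle.dump((s,w,t,c),open('g.pkl','wb'))
a=cv2.resize(w['frame'][200:300,150:283],(399,300));b=cv2.resize(t['frame'][140:265,250:416],(399,300))
e=cv2.resize(c['frame'][220:320,180:313],(399,300))
cv2.imwrite('pics/e.png',cv2.vconcat([cv2.hconcat([a,b]),cv2.hconcat([e,e*0])]))
```

```text
(no output)
```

View pics/e.png

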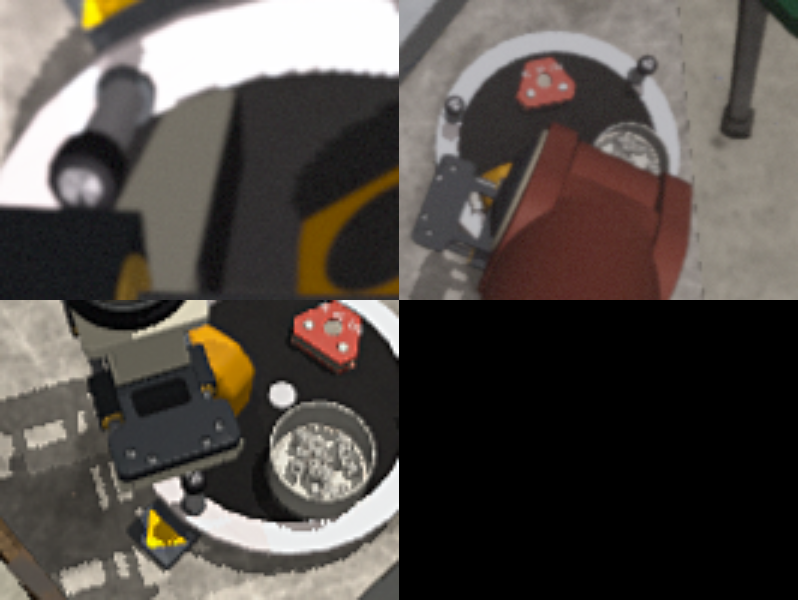

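Run:
```python
import pickle,numpy as np
from h import *
s,w,t,c=pickle.load(open('g.pkl','rb'));K=w['intrinsics'];H=w['hand_eye'];R=s['tool_rot']
for n,u,v,z in(('cap',178,260,.08),('base',193,227,.036)):
    p=np.array([u-K[0,2],v-K[1,2]]);r=np.hypot(*p);th=r/K[0,0]
    q=R@H[:3,:3]@np.r_[p/r*np.sin(th),np.cos(th)];o=s['eef_pos']+R@H[:3,3];P=o+q*(z-o[2])/q[2]
    print(n,P,R.T@(P-s['eef_pos']))
print(ray(c,244.5,280,.08),ray(c,244.5,286.5,.036))
print(s['eef_pos'])
```

```text
cap [ 0.5010734  -0.23244413  0.08      ] [-0.01633306 -0.05336764 -0.00390665]
base [ 0.49741487 -0.22938089  0.036     ] [-0.01100928 -0.05134625  0.03998344]
[ 0.49947971 -0.23533808] [ 0.50178582 -0.23253501]
[ 0.50670635 -0.17699985  0.07506677]
```

Call:
drive_tool --rows '[{"linear":[0,0,-0.03],"rot":[0,0,0],"hand":0.5},{"linear":[0,0,-0.03],"rot":[0,0,0],"hand":0.5},{"linear":[-0.008,-0.0275,0],"rot":[0,0,0],"hand":0.5},{"linear":[-0.008,-0.0275,0],"rot":[0,0,0],"hand":0.5},{"linear":[0,0,0],"rot":[0,0,-7],"hand":0.5}]'

```text
t: 5.02
eef_pos: [0.4981, -0.2392, 0.1387]
tool_rot: [[-0.964, 0.265, 0.009], [0.265, 0.964, -0.023], [-0.015, -0.02, -1.0]]
wrist_force: [-0.1, -1.3, -1.0]
width: 0.0467
```

Call:
drive_tool --rows '[{"linear":[0,0,0],"rot":[0,0,-7],"hand":0.5},{"linear":[0,0,0],"rot":[0,0,-7],"hand":0.5},{"linear":[0,0,0],"rot":[0,0,0],"hand":0.5}]'

```text
t: 5.27
eef_pos: [0.4963, -0.2457, 0.1398]
tool_rot: [[-1.0, 0.017, 0.01], [0.017, 1.0, -0.027], [-0.01, -0.027, -1.0]]
wrist_force: [-0.1, -0.3, 0.7]
width: 0.0463
```

Run:
```python
from rig import env
import cv2,pickle
s=env.read_state();w=env.grab_frame('wrist');c=env.grab_frame('scene');print(s['eef_pos'],s['tool_rot'])
pickle.dump((s,w,c),open('g.pkl','wb'))
a=cv2.resize(w['frame'][130:330,125:391],(399,300))
e=cv2.resize(c['frame'][200:320,180:340],(399,300))
cv2.imwrite('pics/f.png',cv2.hconcat([a,e]))
```

```text
[ 0.49629407 -0.24573192  0.13980196] [[-0.99980805  0.01682897  0.01003229]
 [ 0.01655407  0.99950155 -0.02688143]
 [-0.01047967 -0.0267102  -0.99958829]]
```

View pics/f.png

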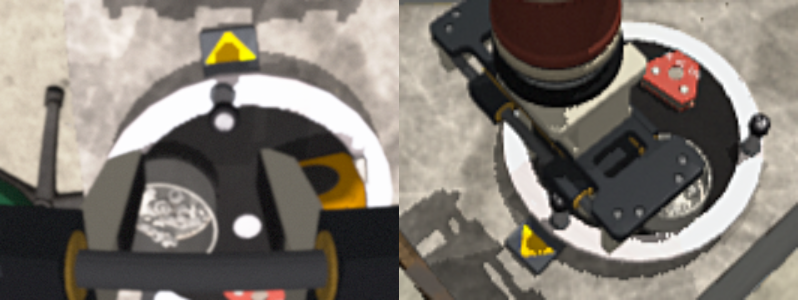

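Call:
drive_tool --rows '[{"linear":[-0.004,0.013,0],"rot":[0,0,0],"hand":0.5},{"linear":[0,0,0],"rot":[0,0,0],"hand":0.5},{"linear":[0,0,0.02],"rot":[0,0,0],"hand":0.5},{"linear":[0,0,0.02],"rot":[0,0,0],"hand":0.5},{"linear":[0,0,0.02],"rot":[0,0,0],"hand":0.5}]'

```text
t: 5.78
eef_pos: [0.5049, -0.2368, 0.0823]
tool_rot: [[-0.999, 0.033, 0.02], [0.032, 0.999, -0.033], [-0.021, -0.032, -0.999]]
wrist_force: [0.1, -0.3, -0.2]
width: 0.0463
```

Call:
drive_tool --rows '[{"linear":[0,0,0.012],"rot":[0,0,0],"hand":0.5},{"linear":[0,0,0],"rot":[0,0,0],"hand":0.5},{"linear":[0,0,0],"rot":[0,0,0],"hand":0.5}]'

```text
t: 6.03
eef_pos: [0.5023, -0.2369, 0.0658]
tool_rot: [[-0.999, 0.036, 0.012], [0.036, 0.999, -0.031], [-0.013, -0.03, -0.999]]
wrist_force: [0.4, 0.9, 0.8]
width: 0.0464
```

Run:
```python
from rig import env
import cv2,pickle
s=env.read_state();w=env.grab_frame('wrist');c=env.grab_frame('scene');print(s['eef_pos'],s['wrist_force'])
pickle.dump((s,w,c),open('g.pkl','wb'))
a=cv2.resize(w['frame'][130:330,125:391],(399,300))
e=cv2.resize(c['frame'][200:320,180:340],(399,300))
cv2.imwrite('pics/g.png',cv2.hconcat([a,e]))
```

```text
[ 0.50225864 -0.23685004  0.06582939] [0.38815902 0.90610752 0.82749497]
```

View pics/g.png

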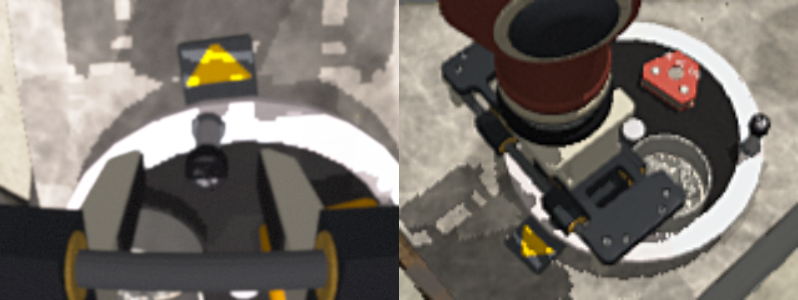

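The post is between the fingers, with its cap at zoom (207,165) and about 4 mm outward of the TCP. I move outward a little, narrow the opening and push a few rows.

Call:
drive_tool --rows '[{"linear":[0.006,0.003,0],"rot":[0,0,0],"hand":0.38},{"linear":[0,0,0],"rot":[0,0,0],"hand":0.38},{"linear":[0,0.006,0],"rot":[0,0,0],"hand":0.38},{"linear":[0,0.007,0],"rot":[0,0,0],"hand":0.38},{"linear":[0,0.007,0],"rot":[0,0,0],"hand":0.38}]'

```text
t: 6.55
eef_pos: [0.4971, -0.2167, 0.0691]
tool_rot: [[-0.999, 0.041, 0.018], [0.04, 0.998, -0.037], [-0.019, -0.036, -0.999]]
wrist_force: [-3.8, -4.1, -0.2]
width: 0.0353
```

Call:
drive_tool --rows '[{"linear":[0,0.007,0],"rot":[0,0,2],"hand":0.38},{"linear":[0,0,0],"rot":[0,0,0],"hand":0.38}]'

```text
t: 6.72
eef_pos: [0.4966, -0.2088, 0.0692]
tool_rot: [[-0.997, 0.077, 0.017], [0.076, 0.996, -0.038], [-0.02, -0.037, -0.999]]
wrist_force: [0.2, 0.7, 0.4]
width: 0.0355
```

Run:
```python
from rig import env
import cv2,pickle
s=env.read_state();w=env.grab_frame('wrist');c=env.grab_frame('scene');print(s['eef_pos'],s['wrist_force'])
a=cv2.resize(w['frame'][130:330,125:391],(399,300))
e=cv2.resize(c['frame'][200:320,180:340],(399,300))
cv2.imwrite('pics/h.png',cv2.hconcat([a,e]))
```

```text
[ 0.49660158 -0.20879668  0.06915839] [0.23191001 0.65873082 0.38138776]
```

View pics/h.png

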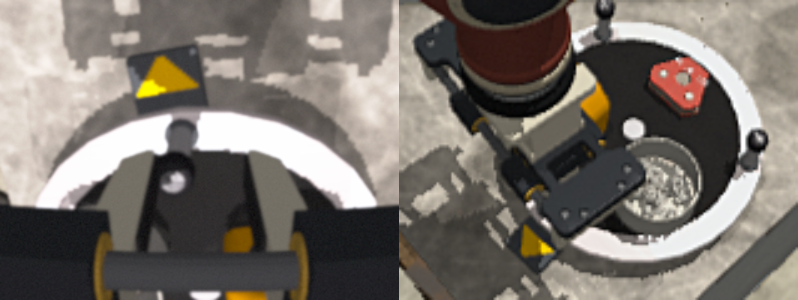

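The disc now turns: -4 N was felt while pushing, and the rear-right post and the tin moved. I continue along the arc.

Call:
drive_tool --rows '[{"linear":[-0.002,0.007,0],"rot":[0,0,4],"hand":0.38},{"linear":[-0.0005,0.007,0],"rot":[0,0,4],"hand":0.38},{"linear":[-0.0005,0.007,0],"rot":[0,0,4],"hand":0.38},{"linear":[-0.0005,0.007,0],"rot":[0,0,4],"hand":0.38}]'

```text
t: 7.15
eef_pos: [0.5025, -0.1896, 0.0693]
tool_rot: [[-0.932, 0.363, 0.014], [0.362, 0.931, -0.046], [-0.03, -0.038, -0.999]]
wrist_force: [-2.8, -2.7, 1.8]
width: 0.0353
```

Call:
drive_tool --rows '[{"linear":[0.001,0.009,0],"rot":[0,0,3],"hand":0.38},{"linear":[0.001,0.009,0],"rot":[0,0,3.5],"hand":0.38},{"linear":[0.0005,0.009,0],"rot":[0,0,3.5],"hand":0.38},{"linear":[0,0.009,0],"rot":[0,0,3.5],"hand":0.38}]'

```text
t: 7.48
eef_pos: [0.5132, -0.1631, 0.0691]
tool_rot: [[-0.811, 0.584, 0.011], [0.583, 0.811, -0.054], [-0.04, -0.038, -0.998]]
wrist_force: [-3.8, -2.0, 3.2]
width: 0.0353
```

```bash
cat > chk.py <<'E'
from rig import env
import cv2,numpy as np
from h import *
s=env.read_state();t=env.grab_frame('top');c=env.grab_frame('scene')
C=np.array([.6,-.217]);e=s['eef_pos'][:2]-C;print(s['eef_pos'],s['wrist_force'],np.hypot(*e),np.degrees(np.arctan2(e[1],e[0])))
for n,d in(('top',t),('scene',c)):
    h=cv2.cvtColor(d['frame'],cv2.COLOR_BGR2HSV);m=cv2.inRange(h,(170,110,60),(180,255,255))|cv2.inRange(h,(0,130,60),(6,255,255))
    px=[d['rotation'].T@(np.r_[C,.045]-d['origin'])][0];px=(d['intrinsics']@px/px[2])[:2].astype(int)
    ce,st=blob(m,tuple(int(x) for x in px),50);w=ray(d,*ce,.048)-C;print(n,ce,st[4],'magnet ang',np.degrees(np.arctan2(w[1],w[0])),np.hypot(*w))
a=cv2.resize(t['frame'][130:280,240:440],(400,300));b=cv2.resize(c['frame'][190:310,190:350],(400,300))
import time;fn='pics/k%d.png'%time.time();cv2.imwrite(fn,cv2.hconcat([a,b]));print(fn)
E
python3 chk.py
```

```text
[ 0.51324646 -0.16310636  0.06909227] [-3.78503876 -1.95923354  3.19430943] 0.10213080562698226 148.15033757975092
top [310.91380042 225.48025478] 2355 magnet ang 162.5389379580724 0.05596750377649737
scene [299.58064516 242.91397849] 279 magnet ang -23.175229607856178 0.058659710394303746
pics/k1796370588.png
```

Call:
drive_tool --rows '[{"linear":[0.0005,0.009,0],"rot":[0,0,3.5],"hand":0.38},{"linear":[0.0005,0.009,0],"rot":[0,0,3.5],"hand":0.38},{"linear":[0.0005,0.009,0],"rot":[0,0,3.5],"hand":0.38},{"linear":[0,0.009,0],"rot":[0,0,3.5],"hand":0.38}]'

```text
t: 7.92
eef_pos: [0.5326, -0.1393, 0.0683]
tool_rot: [[-0.645, 0.764, 0.006], [0.763, 0.644, -0.058], [-0.049, -0.032, -0.998]]
wrist_force: [-3.8, -1.4, 2.8]
width: 0.0354
```

```bash
python3 chk.py
```

```text
[ 0.53258264 -0.13933854  0.06829336] [-3.77266161 -1.41503302  2.79490121] 0.10284164368368805 130.96101573641846
top [293.23549001 212.49904853] 2102 magnet ang 113.62352388797834 0.05911747586184603
scene [301.1   249.925] 280 magnet ang -39.91084386239648 0.057824587570318664
pics/k1796370602.png
```

Call:
drive_tool --rows '[{"linear":[0.0005,0.009,0],"rot":[0,0,3.5],"hand":0.38},{"linear":[0.0005,0.009,0],"rot":[0,0,3.5],"hand":0.38},{"linear":[0,0.008,0],"rot":[0,0,3.5],"hand":0.38},{"linear":[0,0.002,0],"rot":[0,0,0],"hand":0.38}]'

```text
t: 8.35
eef_pos: [0.5521, -0.1247, 0.0673]
tool_rot: [[-0.5, 0.866, 0.003], [0.864, 0.499, -0.059], [-0.053, -0.027, -0.998]]
wrist_force: [-1.0, -0.6, 0.4]
width: 0.0355
```

```bash
python3 chk.py; cp $(ls -t pics/k*|head -1) pics/last.png
```

```text
[ 0.55206951 -0.12466151  0.067254  ] [-1.02868192 -0.56293665  0.42381479] 0.10403715102484054 117.43264201466499
top [284.60705694 202.09462711] 1247 magnet ang 89.95256053482889 0.07220770265049381
scene [300.70357143 254.80714286] 280 magnet ang -51.52576953342479 0.057000379869639316
pics/k1796370614.png
```

View pics/last.png

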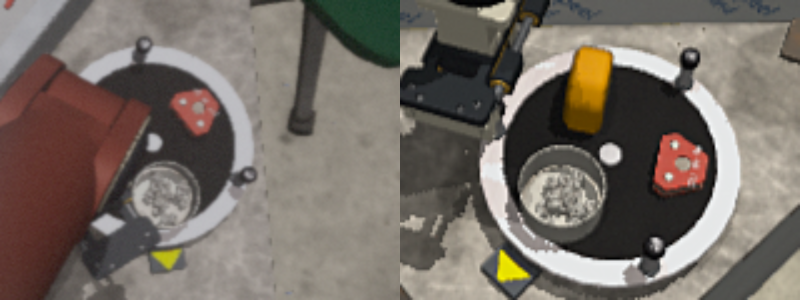

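The picture shows the tin almost in line with the arrow: top-crop hub (153,142), tin (167,193), arrow (168,262). The tape is upright. I compute the residual.

Run:
```python
import pickle;import numpy as np
from h import *
d=pickle.load(open('f.pkl','rb'));t,s=d['top'],d['scene']
for n,c,hub,ar,tin in(('top',t,(316.5,201.5),(323.5,259.5),(322.5,226.5)),('scene',s,(274,252),(234,298),(255.2,261))):
    H=ray(c,*hub,.036);A=ray(c,*ar,.011);T=ray(c,*tin,.072);f=(A-H)/np.hypot(*(A-H));v=T-H
    print(n,T,'lateral',f[0]*v[1]-f[1]*v[0],'along',f@v)
```

```text
top [ 0.54144813 -0.22131205] lateral -0.0017114958230451732 along 0.05997170574158121
scene [ 0.54474315 -0.21633092] lateral -0.005545028341781948 along 0.0563628489796592
```

Tin offset is only 2–5 mm (limit 16). I release the contact, lift out and retreat.

Call:
drive_tool --rows '[{"linear":[0,-0.004,0],"rot":[0,0,0],"hand":0.45},{"linear":[0,0,0],"rot":[0,0,0],"hand":0.45},{"linear":[0,0,-0.025],"rot":[0,0,0],"hand":0.45},{"linear":[0,0,-0.03],"rot":[0,0,0],"hand":0.45},{"linear":[0,0,-0.03],"rot":[0,0,0],"hand":0.45}]'

```text
t: 8.87
eef_pos: [0.5432, -0.1215, 0.1482]
tool_rot: [[-0.507, 0.862, -0.009], [0.861, 0.506, -0.055], [-0.043, -0.035, -0.998]]
wrist_force: [0.6, -0.1, -0.8]
width: 0.0418
```

Call:
drive_tool --rows '[{"linear":[0,0,-0.03],"rot":[0,0,0],"hand":0.45},{"linear":[0.03,-0.01,-0.01],"rot":[0,0,0],"hand":0.45},{"linear":[0.035,-0.01,0],"rot":[0,0,0],"hand":0.45},{"linear":[0.035,-0.01,0],"rot":[0,0,0],"hand":0.45},{"linear":[0.035,-0.01,0],"rot":[0,0,0],"hand":0.45}]'

```text
t: 9.28
eef_pos: [0.4477, -0.0303, 0.1921]
tool_rot: [[-0.501, 0.865, 0.019], [0.863, 0.501, -0.062], [-0.063, -0.015, -0.998]]
wrist_force: [-0.5, 1.3, 0.7]
width: 0.042
```

Call:
drive_tool --rows '[{"linear":[0.035,-0.01,0],"rot":[0,0,0],"hand":0.45},{"linear":[0.03,-0.01,0],"rot":[0,0,0],"hand":0.45},{"linear":[0,0,0],"rot":[0,0,0],"hand":0.45},{"linear":[0,0,0],"rot":[0,0,0],"hand":0.45}]'

```text
t: 9.62
eef_pos: [0.3888, 0.0226, 0.1877]
tool_rot: [[-0.513, 0.858, 0.016], [0.857, 0.513, -0.055], [-0.056, -0.014, -0.998]]
wrist_force: [0.7, -0.4, 0.1]
width: 0.0419
```

```bash
python3 chk.py; cp $(ls -t pics/k17*|head -1) pics/last2.png
```

```text
[0.38879452 0.02261023 0.18772338] [ 0.66142329 -0.41823779  0.0752407 ] 0.3194069770922449 131.39470449288714
top [335.5        186.63043478] 138 magnet ang -53.339867543950014 0.05324321666574947
scene [300.75088968 254.84697509] 281 magnet ang -51.600420085046046 0.0571098893266547
pics/k1796370645.png
```

View pics/last2.png

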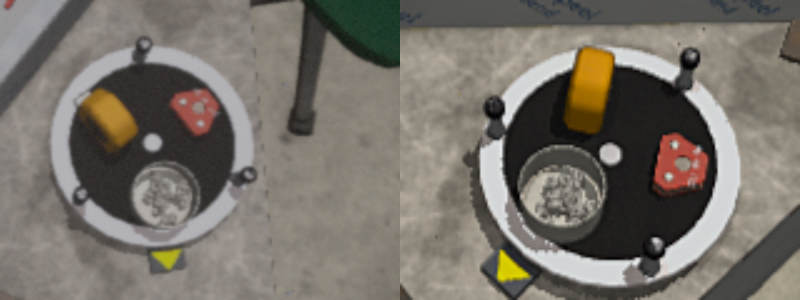

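The turntable is clear of the arm. The tin (166,193) lies on the line from the hub (153,142) to the arrow (168,262), and the tape measure is upright in its place. I hand in.

```bash
python3 -c "
from rig import env
print(env.sign_off())"
```

```text
the job is handed in; nothing more can be done
None
```

I turned the turntable about 65° clockwise, seen from above, by pushing its front post with the half-open fingers straddling it. Then I lifted straight out, retreated and handed in at about 10 s of the 32 s. No verdict was reported.

**Last checks:**
- **Tin:** its centre was about 2 mm off the arrow line in the top view and 5 mm in the scene view, against a limit of 16 mm. I measured this just before letting go. After the retreat the magnet's angle in the scene view had changed by less than 0.1°.
- **Turn:** the magnet read -53° (top) and -52° (scene) at the end, against a target of about -55°. So these checks disagree by a few degrees on whether the tin is slightly over or slightly short; either is well inside the limit.
- **Tin and tape measure:** both stood upright in their places in the last picture. I judged this by eye.
- **Forces:** the wrist force showed only a few newtons at any reading, and the arm was clear of everything at the end.

**What went wrong:** my first push missed. The fingers went past the post without turning the disc. I did not find out why, since the measured positions said the post was between the fingers. I lifted, centred on the post again at a lower height, and the second push worked.

I viewed 11 pictures, one over the budget of 10.

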